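Gather the castings in the covered tray with the joystick

ROBOT

A 6-joint arm with a two-finger parallel gripper is mounted at the origin on the work surface. World frame = base frame: x ahead of the robot, y to its left, z up, the work surface at z = 0. Lengths are in m, angles in rad, forces in N, time in s.
With the tool pointing down it reaches from about 0.35 to 0.975 m from the base axis. Payload 4.9 kg.
Tool frame: the origin (TCP) lies between the finger pads; the fingertips stand 19 mm ahead of it and the grasp point (between the pads) is the TCP; z points along the fingers, y is the line along which they close (so a half turn about z gives the same grasp; the last joint's range is limited). The gripper opens to 85 mm and grips with 20 to 120 N. Pads are 22 mm wide; open, the fingers measure 114 mm over their backs; the gripper's body (76 mm by 85 mm) begins 54 mm behind the grasp point. The pads swing forward as they close: fully open they stand 13 mm farther back than shut.
Start: joints at [1.015, 0.053, 1.613, -0, 1.476, -0.119], TCP at [0.264, 0.566, 0.25] pointing down, gripper open.
Joint ranges: [-3.01, 3.01], [-1.01, 2.22], [0.06, 2.58], [-1.02, 4.17], [0.09, 2.62], [-3.14, 3.14]. Speed limits (rad/s): [2.57, 2.57, 3.14, 3.14, 3.14, 3.14].

INTERFACE

Orientations are given as a rotation vector (axis times angle).
In Python, from station import ctrl gives the robot as it stands. The module is installed in compiled form; this text tells all that it offers.
- The arm moves only by the tool servo_tool, never from a script. Its argument "increments" is a list that holds one entry, the list of rows, each a list of 5 numbers: the finger opening in cm, from 0 to 8.54, then the shift along the tool's x, y, z in cm, then the turn about the tool's z in degrees. A call has 1 to 5 rows; each row is the pose to reach, as a shift and turn from the pose commanded when the call began, along the tool's axes at that moment; what a row does not reach only later rows make up. A row lasts 1/10 s, in which the tool goes at most 50 mm and 8.59 degrees, less where a joint would pass 70% of its speed; a pose out of reach is approached as far as the arm can. A call with a gripper value outside its range is refused whole. The fingers move at their own pace and stop on an object; "newtons" is the grip in N (left out, the last holds). Time passes only in rows, so rows that repeat a pose let the fingers close. It gives the time, the measured TCP pose, the force, the opening and the grip force at its end, in the units of the state.
- ctrl.get_obs(): the state, without advancing time (a new reading comes with each control period).
- ctrl.get_image(name): name is "scene" or "top"; returns a dict with "img" (384x512x3 uint8, red, green, blue), "fx", "fy", "cx", "cy" (pixels), "rvec" (rotation vector, rad) and "tvec" (3), from world to camera coordinates, as OpenCV has them. Camera axes: x right, y down, z forward; pixel columns grow to the right and rows downward; lengths in m; the calibration is good to about 2 mm. A picture is of the moment at which its call begins. There is no depth.
- ctrl.finish_job(): hands the job in; it is judged then, once.
The state is a dict: "t": time; "q": joint angles; "dq": joint speeds; "effort": joint torques, N m; "tool_pos": TCP position; "tool_rot": TCP orientation; "contact_force": force on the tool from outside, world axes, zero at the start; "wrist_torque": the same for the moment, N m; "opening": finger opening in m; "grip_force": force on a finger pad.
Only numpy, scipy, OpenCV 4.12 (cv2) and the standard library are available. Lean on these libraries where they do the work, as an engineer would, in place of code of your own. Each camera call takes 0.05 s, during which the arm holds its last target. There are 200 camera calls.

TASK

The joystick on the white console tips the covered tray. Push the stick all the way over to its stop towards the side where the green-headed marker stands and hold it there for two seconds, so that all three castings slide to that end of the tray with the lid still on; the stick is delicate, so push it with loose fingers rather than gripping it, feel for the stop and press only lightly against it. Then let the stick come back to centre, let go of it, lift the lid off and set it down gently, right way up, in the middle of the orange mat, leaving the castings gathered and the other things on the bench undisturbed.

Things in the scene. Friction and masses are not known exactly. Their poses are not given: they have to be found in the camera images.
- console: White joystick console, 200 x 200 mm, 75 mm high, fixed to the bench. Origin at the centre of its underside, z up, x away from the operator (its front faces -x), y to its left. Its stick is overloaded, and the job spoiled, if the fingers squeeze or press it with more than 30 N (both pads added up), so it cannot be gripped hard. A yellow tube guard stands over the stick; front and sides are open.
- guard_bar (a point): Middle of the guard's front cross tube, at x = 3, z = 260 mm on the console (89 mm above the knob's top). Tube diameter 10 mm; it spans y = -36 to 36, then two tubes run back to posts at x = 70, y = +-36 mm. A vertical gripper does not fit over the knob; one whose body leans back to the console's front (-x) by 32 to 45 degrees does.
- stick (a joint): Spring-centred joystick; tips only to the console's left and right (rad, 0 = upright, positive = to its left, +y). Hard stops at +-0.42 (fully over: from 0.40); rests within 0.04 of 0 when free. Spring 1.5 N m/rad: about 8 N sideways at the knob at the stop. Damped: returns in about 1 s. The tray tips by the same angle to the same side (stick left: left end of tray down).
- stick_knob (a point): Centre of the stick's red ball knob, diameter 32 mm, on a steel rod of diameter 12 mm; 80 mm above the stick's pivot, which lies on the console's axis (x = y = 0) at z = 75 mm. So the upright knob is 155 mm above the bench, and at the stop it is 33 mm to the side and 7 mm lower.
- tilter: Grey base plate 190 x 150 mm fixed to the bench, with two aluminium cheeks carrying the tray. Origin at the centre of its underside, z up, y along the tray's length (towards its left end). The tray's pivot axis runs along x at z = 75 mm.
- tray: Black open tray with a slippery blue floor, inside 110 mm (x) by 160 mm (y), 32 mm deep, walls 6 mm. Origin on the pivot axis at its middle; floor 16 mm below and rim 16 mm above the origin. It tips about x with the stick. The castings slide only at 14 to 20 degrees of tip. Gathered: each casting's centre beyond 50 mm from the tray's middle.
- tray_seat (a point): Middle of the tray's rim plane, 91 mm above the bench when level. With the lid on, the lid's origin is 5 mm below this point.
- lid: Loose clear lid, plate 134 mm (x) by 184 mm (y) and 4 mm thick with blue ends, 220 g. Below the plate a plug 105 x 155 x 5 mm drops into the tray (2.5 mm play each side). Black knob in the middle, diameter 26 mm, from 21 to 43 mm above the origin, on a neck of diameter 16 mm. Origin: centre of the plug's underside, z up. Lies at 0.086 m on the tray, 3 mm above the bench on the mat.
- casting0: Small aluminium casting in the tray, foot 24 mm diameter, 18 mm high, about 15 g; origin at the centre of its underside.
- casting1: Small aluminium casting in the tray, foot 24 mm diameter, 18 mm high, about 15 g; origin at the centre of its underside.
- casting2: Small aluminium casting in the tray, foot 24 mm diameter, 18 mm high, about 15 g; origin at the centre of its underside.
- mark_green: Marker post with a green ball head, 54 mm high, foot 28 mm diameter, fixed to the bench beyond the left or the right end of the tray (130 mm from the tray's middle). Origin at the centre of its foot. Green shows the end at which to gather.
- mark_white: The same marker with a white head, beyond the other end of the tray.
- mat: Orange mat fixed to the bench, 220 x 240 mm, 3 mm thick; origin at the centre of its underside.
- tape: Bystander: tape roll, 100 mm diameter, 24 mm high; origin at the centre of its underside.
- wrench: Bystander: wrench lying flat, 160 mm long along its x.
- mug: Bystander: blue mug, 80 mm diameter, 85 mm high, handle at its +y.
- driver: Bystander: screwdriver lying flat, 180 mm long along its x.
- gauge: Bystander: brass gauge disc, 40 mm diameter, 30 mm high; origin at the centre of its underside.
Mind the look-alikes: they are no part of the job. There is more than one size of the lid; the job needs the middle-sized.

How it is judged:
By the outcome, as a careful person would: the job done as asked, in the order asked, and still so for the second after the job is handed in, with the robot touching nothing.
It also fails if it takes over 72 s, if anything falls off the work surface, if the arm or the gripper's body presses on something with over 40 N, if the wrist force passes 120 N, or if a joint passes its speed limit or range.

## Working session

There is one attempt and no reset: what is moved stays moved. The work goes in short steps, Python scripts to look and compute and a tool call to move; the robot and the scene stay as the last step left them, time stands still between calls to the robot, and variables do not carry over. Pictures are saved under pics/ and viewed, at most 10 in all, crops included, and the job is handed in when it is done.

Besides the shell and the picture viewer there is one more tool, called after ">>>" by a JSON object that holds its "api" and its "payload". servo_tool: Moves the arm, as the interface text tells. Its arguments: {"type":"object","properties":{"increments":{"type":"array"},"newtons":{"type":"number"}},"required":["increments"]}

```bash
mkdir -p pics; cat > h.py <<'E'
import numpy as np, cv2
from station import ctrl
def grab(n):
    d=ctrl.get_image(n); R=cv2.Rodrigues(np.array(d['rvec'],float))[0]
    return d,R,np.array(d['tvec'],float)
def save(n,f,crop=None,s=1.5):
    d,R,t=grab(n); im=d['img'][:,:,::-1]
    if crop: im=im[crop[1]:crop[3],crop[0]:crop[2]]
    cv2.imwrite(f,cv2.resize(im,None,fx=s,fy=s,interpolation=cv2.INTER_CUBIC)); return d,R,t
def bp(c,u,v,z):
    d,R,t=c; r=R.T@np.array([(u-d['cx'])/d['fx'],(v-d['cy'])/d['fy'],1]); o=-R.T@t
    return o+r*(z-o[2])/r[2]
def pj(c,p):
    d,R,t=c; q=R@np.array(p)+t; return np.array([d['fx']*q[0]/q[2]+d['cx'],d['fy']*q[1]/q[2]+d['cy']])
E
python3 - <<'E'
from h import *
for n in('scene','top'):
    c=save(n,f'pics/{n}0.png'); print(n,c[0]['fx'],-c[1].T@c[2])
o=ctrl.get_obs(); print(o['tool_pos'],o['tool_rot'],o['t'])
E
```

```text
scene 479.4572026279309 [ 1.48728064 -0.01520352  1.03801287]
top 378.6548189583414 [4.02156832e-01 7.15738854e-04 1.30313828e+00]
[0.26411202 0.56586913 0.24916426] [-6.80564271e-01 -3.06631315e+00  2.79520161e-03] 0.1
```

View pics/scene0.png

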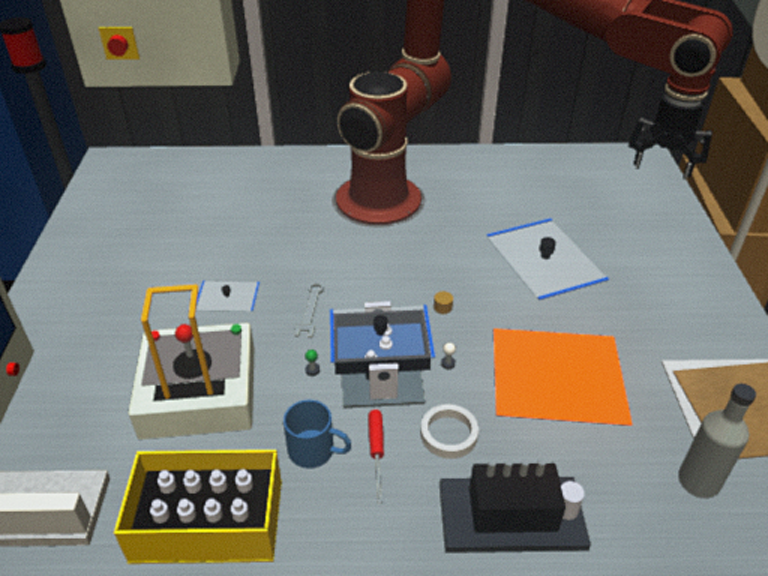

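View pics/top0.png

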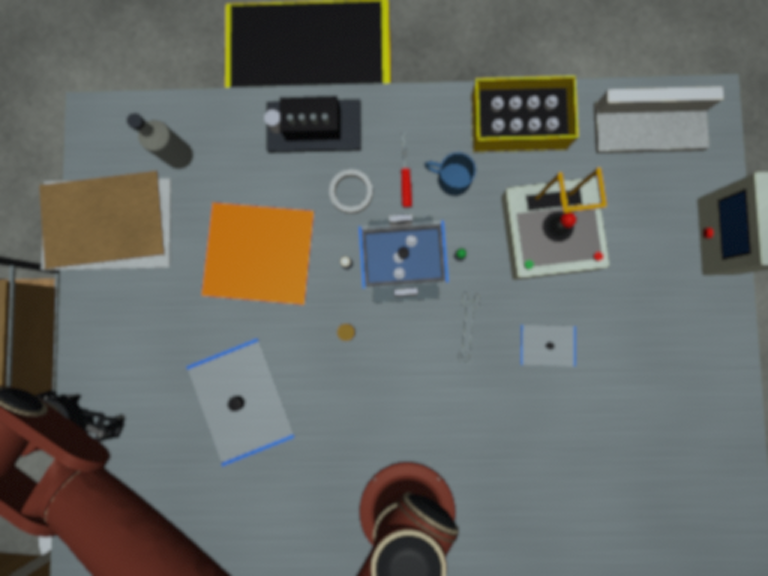

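The three lids, in px of the 1.5x top view, are a big one at (240,402), a small one at (549,345), and one on the tray at (403,252). The tray lid is the middle-sized one. The green marker at (460,254) is on the tray's right (world -y). The console's red and green dots are decoys. I'll confirm with an enlarged crop and measure.

```bash
python3 - <<'E'
from h import *
C={n:grab(n) for n in('scene','top')}
def crop(n,x0,y0,x1,y1,s):
    return cv2.resize(C[n][0]['img'][y0:y1,x0:x1,::-1],None,fx=s,fy=s,interpolation=cv2.INTER_CUBIC)
a=crop('top',325,105,415,195,4); b=crop('top',222,130,322,220,4)
e=crop('scene',80,180,180,300,2); f=crop('scene',200,190,320,280,2)
m=np.zeros((600,800,3),np.uint8); m[:360,:360]=a; m[:360,400:800]=b; m[360:600,:200]=e; m[360:540,400:640]=f
cv2.imwrite('pics/crop1.png',m)
def blobs(n,lo,hi,mn=8):
    h=cv2.cvtColor(C[n][0]['img'],cv2.COLOR_RGB2HSV); k,l,s,c=cv2.connectedComponentsWithStats(cv2.inRange(h,lo,hi))
    return [(c[i].round(1),s[i][4]) for i in range(1,k) if s[i][4]>=mn],l
for n in C:
    print(n,'red',blobs(n,(0,170,90),(6,255,255))[0])
    print(n,'green',blobs(n,(50,120,50),(80,255,255))[0])
    print(n,'orange',blobs(n,(8,200,150),(18,255,255),800)[0])
h=cv2.cvtColor(C['top'][0]['img'],cv2.COLOR_RGB2HSV)
k,l,s,c=cv2.connectedComponentsWithStats(cv2.inRange(h,(6,200,150),(20,255,255)))
i=1+np.argmax(s[1:,4]); ys,xs=np.where(l==i); r=cv2.minAreaRect(np.c_[xs,ys].astype(np.float32))
print('mat',r,[bp(C['top'],*p,.003).round(4) for p in cv2.boxPoints(r)],bp(C['top'],*r[0],.003))
E
```

```text
scene red [(array([408.1,   2.1]), np.int32(9)), (array([413.7,   4.2]), np.int32(26)), (array([425.6,   4.1]), np.int32(78)), (array([454.2,   2.2]), np.int32(31)), (array([408.5,   6.1]), np.int32(8)), (array([468.5,   5.9]), np.int32(13)), (array([478.6,   9.1]), np.int32(19)), (array([439.5,  12.5]), np.int32(42)), (array([470.7,  17.2]), np.int32(232)), (array([11.4, 33.3]), np.int32(138)), (array([78. , 29.7]), np.int32(126)), (array([288.9,  44.8]), np.int32(52)), (array([271.2,  50.9]), np.int32(76)), (array([122.3, 221.4]), np.int32(93)), (array([103.1, 222.8]), np.int32(20)), (array([  6.5, 245.3]), np.int32(40)), (array([250.3, 287.7]), np.int32(225))]
scene green [(array([157. , 218.9]), np.int32(31)), (array([207. , 236.5]), np.int32(42))]
scene orange [(array([372.5, 251.1]), np.int32(4820))]
top red [(array([270.4, 125. ]), np.int32(128)), (array([378.7, 146.1]), np.int32(64)), (array([472.6, 154.8]), np.int32(27)), (array([398.4, 170.4]), np.int32(13))]
top green [(array([306.8, 168.6]), np.int32(28)), (array([352.2, 175.8]), np.int32(17))]
top orange [(array([171.5, 168.5]), np.int32(3935))]
mat ((171.4180450439453, 168.40164184570312), (66.63429260253906, 60.1157341003418), 5.194429397583008) [array([0.4925, 0.4591, 0.003 ]), array([0.7026, 0.4417, 0.003 ]), array([0.6756, 0.2083, 0.003 ]), array([0.4668, 0.2286, 0.003 ])] [0.58361813 0.33419159 0.003     ]
```

View pics/crop1.png

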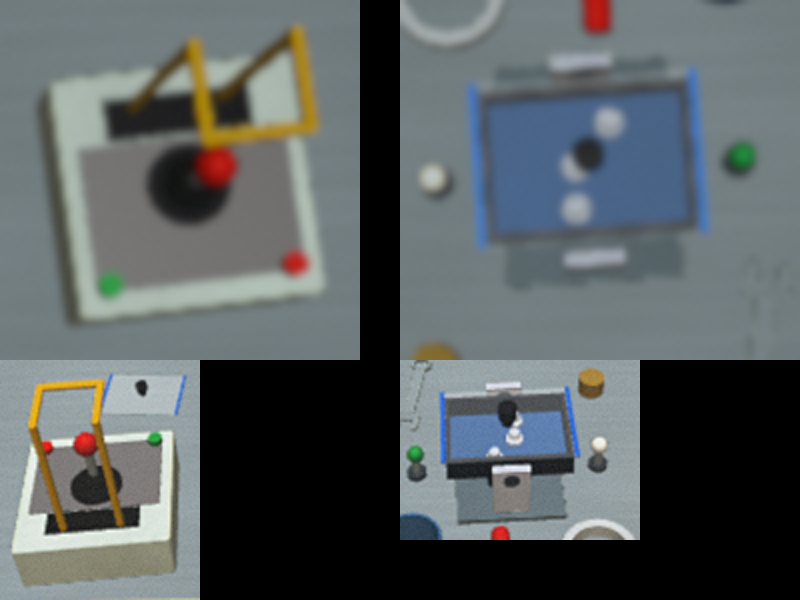

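```bash
python3 - <<'E'
from h import *
S=grab('scene');T=grab('top')
def tri(ps,pt):
    A=[];b=[]
    P=lambda c:np.array([[c[0]['fx'],0,c[0]['cx']],[0,c[0]['fy'],c[0]['cy']],[0,0,1]])@np.c_[c[1],c[2]]
    X=cv2.triangulatePoints(P(S),P(T),np.array(ps,float),np.array(pt,float)); return (X[:3]/X[3]).ravel().round(4)
print('knob',tri((122.3,221.4),(378.7,146.1)),bp(T,378.7,146.1,.155),bp(S,122.3,221.4,.155))
L=tri((131,190.5),(376.25,139.5));R=tri((98.5,193),(404,136.75));print('bar',L,R,[bp(T,376.25,139.5,.26),bp(T,404,136.75,.26)])
print('lidknob',tri((253.5,215.5),(269,168.5)),bp(T,269,168.5,.120))
a=[bp(T,222+(x-400)/4,130+y/4,.095)[:2] for x,y in((470,88),(485,245),(690,72),(708,230))]
a=np.array(a);print('lid',a.round(4),a.mean(0))
for p,q in((0,1),(2,3),(2,0),(3,1)): d=a[p]-a[q];print(np.degrees(np.arctan2(d[1],d[0])),np.hypot(*d))
k=np.array([bp(T,325+x/4,105+y/4,.075)[:2] for x,y in((50,85),(82,322),(325,290))]);print('cons',k,(k[0]+k[2])/2)
for p,q in((0,1),(1,2)): d=k[p]-k[q];print(np.degrees(np.arctan2(d[1],d[0])),np.hypot(*d))
E
```

```text
knob [ 0.6164 -0.3399  0.1567] [ 0.61672778 -0.34055316  0.155     ] [ 0.61469546 -0.34040645  0.155     ]
bar [ 0.6153 -0.3011  0.2621] [ 0.6214 -0.3786  0.2605] [array([ 0.61582358, -0.30344549,  0.26      ]), array([ 0.62171764, -0.38033654,  0.26      ])]
lidknob [ 0.5604 -0.0027  0.1179] [ 0.56003102 -0.00450594  0.12      ]
lid [[ 0.6192  0.0895]
 [ 0.4918  0.0794]
 [ 0.6281 -0.0883]
 [ 0.5    -0.0991]] [ 0.55980897 -0.00461542]
4.5425015132744555 0.12783068265605746
4.8372233934733755 0.12856024251243928
-87.13568868410407 0.1780115878743618
-87.36275592223515 0.178695317318424
cons [[ 0.70092647 -0.23283183]
 [ 0.50493266 -0.25137725]
 [ 0.52669219 -0.44814716]] [ 0.61380933 -0.3404895 ]
5.405373890041414 0.19686926069546326
96.31033699960665 0.1979693805535558
```

>>> {"api": "servo_tool", "payload": {"increments": [[[8.54,-3.2,-3.8,0,8.5],[8.54,-6.4,-7.6,0,17],[8.54,-9.6,-11.4,0,25.5],[8.54,-12.8,-15.2,0,34],[8.54,-16,-19,0,42.5]]]}}

```text
t: 0.8
tool_pos: [0.329, 0.3247, 0.2503]
tool_rot: [1.753, 2.607, 0.0]
contact_force: [1.5, 0.0, 0.5]
opening: 0.0856
grip_force: 0.0
```

```bash
cat >> h.py <<'E'
def to(p,yaw=None,o=None):
    "tool-frame shift (cm) to world p, turn (deg) so that tool y points at yaw deg (mod 180)"
    o=o or ctrl.get_obs(); R=cv2.Rodrigues(np.array(o['tool_rot'],float))[0]
    s=R.T@(np.array(p)-o['tool_pos'])*100; a=np.degrees(np.arctan2(R[1,1],R[0,1]))
    tu=None if yaw is None else round((a-yaw+90)%180-90,1)
    print('t',o['t'],'pos',np.round(o['tool_pos'],4),'yaw',round(a,1),'shift',s.round(2),'turn',tu,'F',np.round(o['contact_force'],1),'grip',o['opening'],o['grip_force'],'q6',round(o['q'][5],2))
def cons(x,y,z):
    c,s=np.cos(np.radians(5.5)),np.sin(np.radians(5.5)); return [.615+(c*x-s*y)/1e3,-.340+(s*x+c*y)/1e3,z/1e3]
E
python3 -c "
from h import *
to(cons(-110,55,250),5.5)"
```

```text
t 0.8 pos [0.329  0.3247 0.2503] yaw 22.2 shift [-6.392e+01 -7.560e+00  3.000e-02] turn 16.7 F [1.5 0.  0.5] grip 0.08555263368747082 0.0 q6 0.23
```

>>> {"api": "servo_tool", "payload": {"increments": [[[8.54,-4.8,-0.6,0,4],[8.54,-9.6,-1.2,0,8],[8.54,-14.4,-1.7,0,12],[8.54,-19.2,-2.3,0,16.7],[8.54,-24,-2.9,0,16.7]]]}}

```text
t: 1.3
tool_pos: [0.394, 0.0918, 0.2506]
tool_rot: [2.107, 2.329, 0.002]
contact_force: [1.4, 0.2, -0.1]
opening: 0.0852
grip_force: 0.0
```

```bash
python3 -c "
from h import *
to(cons(-110,55,250),5.5)"
```

```text
t 1.3 pos [0.394  0.0918 0.2506] yaw 5.7 shift [-39.62   6.71   0.07] turn 0.2 F [ 1.4  0.2 -0.1] grip 0.08521361885883309 0.0 q6 -0.06
```

>>> {"api": "servo_tool", "payload": {"increments": [[[8.54,-4.4,0.7,0,0],[8.54,-8.8,1.5,0,0],[8.54,-13.2,2.2,0,0],[8.54,-17.6,3.0,0,0],[8.54,-22,3.7,0,0]]]}}

```text
t: 1.8
tool_pos: [0.453, -0.1235, 0.2505]
tool_rot: [2.107, 2.329, 0.001]
contact_force: [1.8, 0.7, 0.6]
opening: 0.0853
grip_force: 0.0
```

>>> {"api": "servo_tool", "payload": {"increments": [[[8.54,-4.4,0.7,0.5,0],[8.54,-8.8,1.5,2.5,0],[8.54,-13.2,2.2,5,0],[8.54,-17,2.8,7.5,0],[8.54,-17,2.8,10,0]]]}}

```text
t: 2.3
tool_pos: [0.4983, -0.2922, 0.1495]
tool_rot: [2.11, 2.325, -0.001]
contact_force: [0.4, 0.3, 0.9]
opening: 0.0857
grip_force: 0.0
```

```bash
python3 -c "
from h import *
to(cons(-54,45,148),5.5)"
```

```text
t 2.3 pos [ 0.4983 -0.2922  0.1495] yaw 5.5 shift [-1.38  5.75  0.16] turn 0.0 F [0.4 0.3 0.9] grip 0.08565099332181628 0.0 q6 -0.76
```

>>> {"api": "servo_tool", "payload": {"increments": [[[8.54,-0.4,1.5,0.1,0],[8.54,-0.4,3,0.1,0],[8.54,-0.4,4.5,0.1,0],[8.54,-0.4,5.7,0.1,0],[8.54,-0.4,5.7,0.1,0]]]}}

```text
t: 2.8
tool_pos: [0.5568, -0.2859, 0.1504]
tool_rot: [2.103, 2.331, 0.001]
contact_force: [0.1, 0.3, -1.3]
opening: 0.0855
grip_force: 0.0
```

```bash
python3 - <<'E'
from h import *
C={n:grab(n) for n in('scene','top')}
def crop(n,x0,y0,x1,y1,s):
    return cv2.resize(C[n][0]['img'][y0:y1,x0:x1,::-1],None,fx=s,fy=s,interpolation=cv2.INTER_CUBIC)
m=np.zeros((400,800,3),np.uint8); m[:,:400]=crop('top',325,105,425,205,4); m[:,400:]=crop('scene',75,160,175,260,4)
cv2.imwrite('pics/c2.png',m)
to(cons(-54,45,148),5.5)
E
```

```text
t 2.9 pos [ 0.5553 -0.2859  0.1498] yaw 5.8 shift [-1.46  0.02  0.18] turn 0.3 F [-0.1 -0.1  0.1] grip 0.08526515898945393 0.0 q6 -0.7
```

View pics/c2.png

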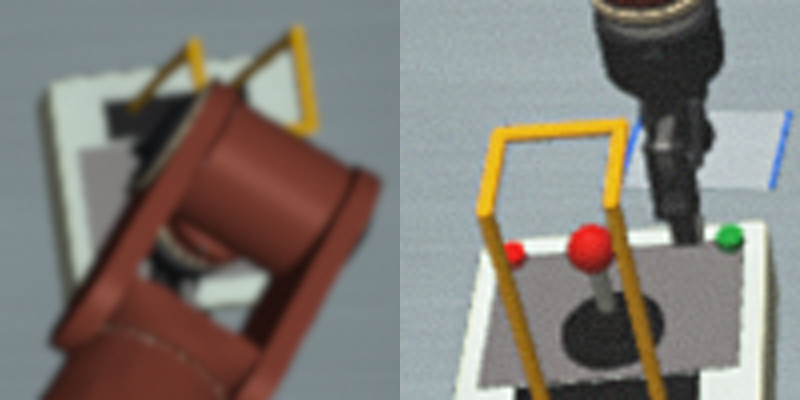

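>>> {"api": "servo_tool", "payload": {"increments": [[[8.54,-1,0,0.2,-0.3],[8.54,-2,0,0.2,-0.3],[8.54,-2.6,0,0.2,-0.3],[8.54,-3,0,0.2,-0.3],[8.54,-3,0,0.2,-0.3]]]}}

```text
t: 3.4
tool_pos: [0.5578, -0.3169, 0.1473]
tool_rot: [2.102, 2.335, -0.0]
contact_force: [0.5, 0.5, -0.5]
opening: 0.0852
grip_force: 0.0
```

>>> {"api": "servo_tool", "payload": {"increments": [[[8.54,-0.3,0,0,0],[8.54,-0.6,0,0,0],[8.54,-0.9,0,0,0],[8.54,-1.2,0,0,0],[8.54,-1.4,0,0,0]]]}}

```text
t: 3.9
tool_pos: [0.5596, -0.3298, 0.1476]
tool_rot: [-2.1, -2.336, -0.001]
contact_force: [-1.2, 3.7, 3.3]
opening: 0.0858
grip_force: 1.7
```

```bash
python3 - <<'E'
from h import *
C={n:grab(n) for n in('scene','top')}
c=C['scene'];h=cv2.cvtColor(c[0]['img'],cv2.COLOR_RGB2HSV)
k,l,s,ce=cv2.connectedComponentsWithStats(cv2.inRange(h,(0,170,90),(6,255,255)))
for i in range(1,k):
    if 60<ce[i][0]<170 and 200<ce[i][1]<260: print(ce[i],s[i][4],bp(c,*ce[i],.153))
to(cons(-54,-6,148),5.5)
E
```

```text
[119.16494845 221.89690722] 97 [ 0.61440569 -0.34888685  0.153     ]
[103.1  222.85] 20 [ 0.61727652 -0.38956839  0.153     ]
t 4.0 pos [ 0.5595 -0.3301  0.1475] yaw 6.1 shift [-2.12  0.   -0.05] turn 0.6 F [-1.   1.1  1.6] grip 0.08555767295910648 1.0445403680205345 q6 -0.75
```

>>> {"api": "servo_tool", "payload": {"increments": [[[8.54,-0.4,0,0,0],[8.54,-0.8,0,0,0],[8.54,-1.2,0,0,0],[8.54,-1.6,0,0,0],[8.54,-1.9,0,0,0]]]}}

```text
t: 4.5
tool_pos: [0.5612, -0.3475, 0.1466]
tool_rot: [-2.097, -2.334, -0.003]
contact_force: [-2.0, 8.0, 2.1]
opening: 0.0857
grip_force: 3.6
```

>>> {"api": "servo_tool", "payload": {"increments": [[[8.54,-0.1,0,0,0],[8.54,-0.2,0,0,0],[8.54,-0.2,0,0,0]]]}}

```text
t: 4.8
tool_pos: [0.5612, -0.3495, 0.1463]
tool_rot: [-2.097, -2.334, -0.002]
contact_force: [-1.3, 6.0, 1.2]
opening: 0.0854
grip_force: 3.1
```

```bash
cat > k.py <<'E'
from h import *
c=grab('scene');h=cv2.cvtColor(c[0]['img'],cv2.COLOR_RGB2HSV)
k,l,s,ce=cv2.connectedComponentsWithStats(cv2.inRange(h,(0,170,90),(6,255,255)))
for i in range(1,k):
    if 60<ce[i][0]<170 and 200<ce[i][1]<260: print(ce[i],s[i][4],bp(c,*ce[i],.149))
print(pj(c,cons(0,-32.6,148)))
to(cons(-54,-9,148),5.5)
E
python3 k.py
```

```text
[110.19672131 223.70491803] 122 [ 0.61668031 -0.3722624   0.149     ]
[110.08240337 224.37915981]
t 4.85 pos [ 0.5612 -0.3494  0.1463] yaw 6.1 shift [-0.48  0.04 -0.17] turn 0.6 F [-2.1  6.2  1.6] grip 0.08562141137814183 3.0629803240299225 q6 -0.78
```

>>> {"api": "servo_tool", "payload": {"increments": [[[8.54,-0.1,0,0,0],[8.54,-0.2,0,0,0],[8.54,-0.2,0,0,0]]]}}

```text
t: 5.15
tool_pos: [0.5612, -0.3512, 0.1461]
tool_rot: [-2.097, -2.334, -0.002]
contact_force: [-2.7, 6.4, 1.4]
opening: 0.0852
grip_force: 3.3
```

>>> {"api": "servo_tool", "payload": {"increments": [[[8.54,-0.1,0,0,0],[8.54,-0.2,0,0,0],[8.54,-0.2,0,0,0]]]}}

```text
t: 5.45
tool_pos: [0.5614, -0.3529, 0.1458]
tool_rot: [-2.096, -2.333, -0.002]
contact_force: [-1.8, 7.3, 0.9]
opening: 0.0855
grip_force: 3.4
```

```bash
python3 k.py
```

```text
[109.30833333 223.85833333] 120 [ 0.61720133 -0.37443873  0.149     ]
[110.08240337 224.37915981]
t 5.5 pos [ 0.5614 -0.3529  0.1458] yaw 6.1 shift [-0.12  0.06 -0.22] turn 0.6 F [-1.9  6.6  1.2] grip 0.08530515453661389 3.4058477729558945 q6 -0.78
```

>>> {"api": "servo_tool", "payload": {"increments": [[[8.54,-0.1,0,0,0],[8.54,-0.2,0,0,0],[8.54,-0.2,0,0,0]]]}}

```text
t: 5.8
tool_pos: [0.5615, -0.3542, 0.1455]
tool_rot: [-2.094, -2.333, -0.003]
contact_force: [-2.0, 8.9, 0.4]
opening: 0.086
grip_force: 4.2
```

>>> {"api": "servo_tool", "payload": {"increments": [[[8.54,-0.1,0,0,0],[8.54,-0.2,0,0,0],[8.54,-0.2,0,0,0]]]}}

```text
t: 6.1
tool_pos: [0.5616, -0.3546, 0.1454]
tool_rot: [-2.091, -2.332, -0.006]
contact_force: [-3.6, 14.2, 2.5]
opening: 0.0856
grip_force: 6.8
```

The stop is felt: force jumps from 9 to 14 N with hardly any travel. I'll hold here with a slight ease-off.

>>> {"api": "servo_tool", "payload": {"increments": [[[8.54,0.05,0,0,0],[8.54,0.05,0,0,0],[8.54,0.05,0,0,0],[8.54,0.05,0,0,0],[8.54,0.05,0,0,0]]]}}

```text
t: 6.6
tool_pos: [0.5616, -0.3545, 0.1455]
tool_rot: [-2.092, -2.332, -0.005]
contact_force: [-2.6, 12.2, 2.6]
opening: 0.0853
grip_force: 6.1
```

>>> {"api": "servo_tool", "payload": {"increments": [[[8.54,0,0,0,0],[8.54,0,0,0,0],[8.54,0,0,0,0],[8.54,0,0,0,0],[8.54,0,0,0,0]]]}}

```text
t: 7.1
tool_pos: [0.5616, -0.3545, 0.1454]
tool_rot: [-2.092, -2.332, -0.005]
contact_force: [-3.6, 12.7, 2.6]
opening: 0.085
grip_force: 6.1
```

>>> {"api": "servo_tool", "payload": {"increments": [[[8.54,0,0,0,0],[8.54,0,0,0,0],[8.54,0,0,0,0],[8.54,0,0,0,0],[8.54,0,0,0,0]]]}}

```text
t: 7.6
tool_pos: [0.5616, -0.3545, 0.1454]
tool_rot: [-2.092, -2.332, -0.005]
contact_force: [-3.6, 12.2, 3.0]
opening: 0.0856
grip_force: 6.1
```

>>> {"api": "servo_tool", "payload": {"increments": [[[8.54,0,0,0,0],[8.54,0,0,0,0],[8.54,0,0,0,0],[8.54,0,0,0,0],[8.54,0,0,0,0]]]}}

```text
t: 8.1
tool_pos: [0.5616, -0.3545, 0.1454]
tool_rot: [-2.092, -2.332, -0.005]
contact_force: [-2.7, 12.8, 2.5]
opening: 0.0851
grip_force: 6.1
```

>>> {"api": "servo_tool", "payload": {"increments": [[[8.54,0,0,0,0],[8.54,0,0,0,0],[8.54,0,0,0,0],[8.54,0,0,0,0],[8.54,0,0,0,0]]]}}

```text
t: 8.6
tool_pos: [0.5616, -0.3545, 0.1455]
tool_rot: [-2.092, -2.332, -0.005]
contact_force: [-2.6, 11.1, 2.5]
opening: 0.0854
grip_force: 6.1
```

```bash
python3 - <<'E'
from h import *
C={n:grab(n) for n in('scene','top')}
def crop(n,x0,y0,x1,y1,s):
    return cv2.resize(C[n][0]['img'][y0:y1,x0:x1,::-1],None,fx=s,fy=s,interpolation=cv2.INTER_CUBIC)
m=np.zeros((600,800,3),np.uint8); m[:400,:400]=crop('top',220,120,320,220,4); m[:400,400:]=crop('scene',205,180,305,280,4);m[400:,:200]=crop('scene',75,165,175,265,2)
cv2.imwrite('pics/c3.png',m)
to(cons(-54,45,148),5.5)
E
```

```text
t 8.7 pos [ 0.5616 -0.3545  0.1455] yaw 6.2 shift [ 5.44  0.12 -0.21] turn 0.7 F [-3.3 12.1  2. ] grip 0.08548264633152089 6.053042113780975 q6 -0.79
```

View pics/c3.png

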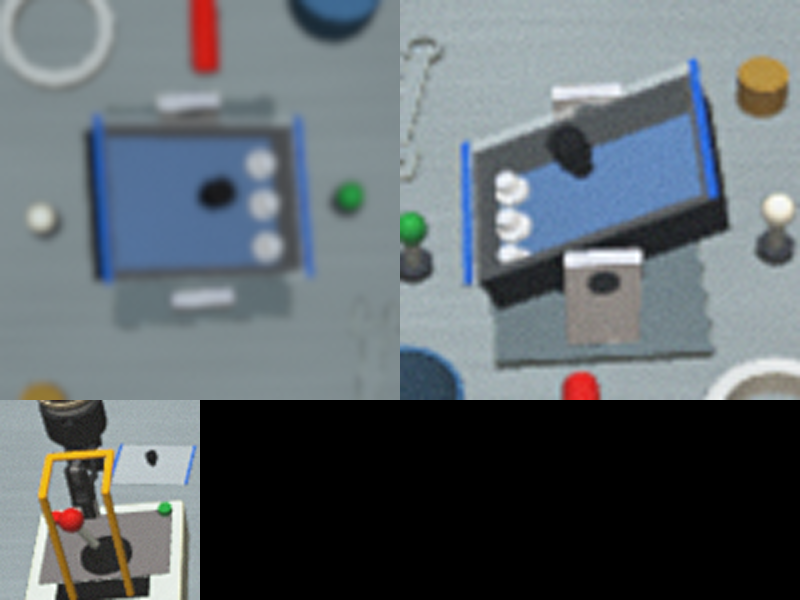

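The picture shows all three castings at the green end, at crop px (262,165), (264,205) and (266,246). The lid is still on and the stick is fully over. Next I'll let the stick come back to centre gently.

>>> {"api": "servo_tool", "payload": {"increments": [[[8.54,0.4,0,0,0],[8.54,0.8,0,0,0],[8.54,1.2,0,0,0],[8.54,1.6,0,0,0],[8.54,2.0,0,0,0]]]}}

```text
t: 9.2
tool_pos: [0.5602, -0.3386, 0.1473]
tool_rot: [2.101, 2.335, -0.001]
contact_force: [-2.2, 1.2, 0.3]
opening: 0.0855
grip_force: 1.1
```

>>> {"api": "servo_tool", "payload": {"increments": [[[8.54,0.4,0,0,0],[8.54,0.8,0,0,0],[8.54,1.2,0,0,0],[8.54,1.6,0,0,0],[8.54,2.0,0,0,0]]]}}

```text
t: 9.7
tool_pos: [0.5584, -0.3182, 0.1474]
tool_rot: [2.1, 2.336, 0.0]
contact_force: [0.1, 0.2, 0.5]
opening: 0.0859
grip_force: 0.0
```

>>> {"api": "servo_tool", "payload": {"increments": [[[8.54,0.7,0,0,0],[8.54,1.4,0,0,0],[8.54,1.4,-2.5,0,0],[8.54,1.4,-5,0,0],[8.54,1.4,-6,-2,0]]]}}

```text
t: 10.2
tool_pos: [0.4939, -0.309, 0.1638]
tool_rot: [-2.096, -2.33, 0.001]
contact_force: [-0.7, -0.2, 0.8]
opening: 0.0855
grip_force: 0.0
```

```bash
python3 k.py; python3 -c "
from h import *
to([.560,-.004,.26],3.7);to([.560,-.004,.26],93.7)"
```

```text
[121.85858586 221.66666667] 99 [ 0.60972001 -0.34357552  0.149     ]
[103.0952381 223.       ] 21 [ 0.61388637 -0.39115302  0.149     ]
[110.08240337 224.37915981]
t 10.25 pos [ 0.4957 -0.311   0.1696] yaw 6.0 shift [-4.98  6.16  2.17] turn 0.5 F [ 1.9 -1.5  2.1] grip 0.08527682629336118 0.0 q6 -0.79
t 10.25 pos [ 0.4957 -0.311   0.1696] yaw 6.0 shift [29.85  9.63 -9.07] turn 2.3 F [ 1.9 -1.5  2.1] grip 0.08527682629336118 0.0 q6 -0.79
t 10.25 pos [ 0.4957 -0.311   0.1696] yaw 6.0 shift [29.85  9.63 -9.07] turn -87.7 F [ 1.9 -1.5  2.1] grip 0.08527682629336118 0.0 q6 -0.79
```

>>> {"api": "servo_tool", "payload": {"increments": [[[8.54,2,-0.5,-4,0],[8.54,6,0,-7,0],[8.54,10.5,1.5,-7.5,0],[8.54,15,3.5,-7.5,1],[8.54,19,5.5,-7.5,2.3]]]}}

```text
t: 10.75
tool_pos: [0.5324, -0.1139, 0.2434]
tool_rot: [2.146, 2.291, 0.002]
contact_force: [1.0, 0.1, 0.5]
opening: 0.0854
grip_force: 0.0
```

>>> {"api": "servo_tool", "payload": {"increments": [[[8.54,4,1.4,0,0],[8.54,7.5,2.8,0,0],[8.54,10.4,4,0,0],[8.54,10.4,4,0,0],[8.54,10.4,4,0,0]]]}}

```text
t: 11.25
tool_pos: [0.5649, -0.009, 0.2422]
tool_rot: [2.145, 2.295, -0.0]
contact_force: [0.4, -0.9, 0.3]
opening: 0.0854
grip_force: 0.0
```

```bash
python3 k.py|head -1; python3 -c "
from h import *
to([.560,-.004,.12],3.7)"
```

```text
[121.8556701  221.71134021] 97 [ 0.60988219 -0.343552    0.149     ]
t 11.3 pos [ 0.5647 -0.0098  0.2422] yaw 3.8 shift [ 0.61 -0.43 12.22] turn 0.1 F [-0.2  0.1 -0.4] grip 0.08561742895503417 0.0 q6 -0.22
```

>>> {"api": "servo_tool", "payload": {"increments": [[[8.54,0.6,-0.4,3,0],[8.54,0.6,-0.4,6,0],[8.54,0.6,-0.4,9,0],[8.54,0.6,-0.4,10.5,0],[8.54,0.6,-0.4,10.5,0]]]}}

```text
t: 11.8
tool_pos: [0.5585, -0.0047, 0.1346]
tool_rot: [-2.146, -2.289, 0.005]
contact_force: [-0.4, 0.3, 0.3]
opening: 0.0852
grip_force: 0.0
```

```bash
python3 - <<'E'
from h import *
save('scene','pics/c4.png',(190,130,330,270),4)
to([.560,-.005,.12],3.7)
E
```

```text
t 11.85 pos [ 0.5599 -0.0047  0.1367] yaw 3.7 shift [-0.03  0.01  1.67] turn 0.0 F [ 0.3 -0.2  1.1] grip 0.08518151797279544 0.0 q6 -0.21
```

View pics/c4.png

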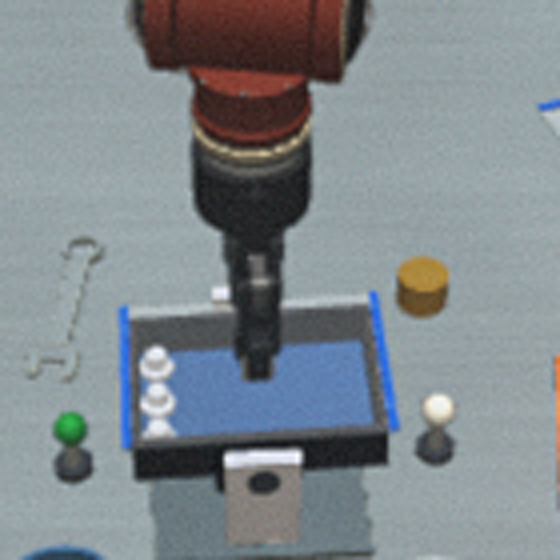

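The tray is level and the castings, at about (157,362..430), are still gathered. The fingers are astride the lid knob near (258,370). Down, then close.

>>> {"api": "servo_tool", "payload": {"increments": [[[8.54,0,0,0.8,0],[8.54,0,0,1.6,0],[8.54,0,0,1.6,0],[5,0,0,1.6,0],[3.5,0,0,1.6,0]]], "newtons": 30}}

```text
t: 12.35
tool_pos: [0.5607, -0.004, 0.1218]
tool_rot: [2.146, 2.293, 0.001]
contact_force: [-0.3, -0.1, 0.2]
opening: 0.0592
grip_force: 0.0
```

>>> {"api": "servo_tool", "payload": {"increments": [[[1.5,0,0,0,0],[1.5,0,0,0,0],[1.5,0,0,0,0],[1.5,0,0,0,0],[1.5,0,0,0,0]]]}}

```text
t: 12.85
tool_pos: [0.5608, -0.004, 0.1218]
tool_rot: [2.146, 2.293, 0.001]
contact_force: [0.8, -0.8, 1.5]
opening: 0.025
grip_force: 29.8
```

>>> {"api": "servo_tool", "payload": {"increments": [[[1.5,0,0,-0.4,0],[1.5,0,0,-1.2,0],[1.5,0,0,-2.4,0],[1.5,0,0,-4.4,0],[1.5,0,0,-7,0]]], "newtons": 40}}

```text
t: 13.35
tool_pos: [0.5593, -0.0039, 0.1912]
tool_rot: [-2.145, -2.292, 0.003]
contact_force: [1.1, -0.2, -2.3]
opening: 0.0249
grip_force: 39.7
```

```bash
python3 - <<'E'
from h import *
save('scene','pics/c5.png',(190,130,330,270),4)
to([.5836,.334,.19],-4.7)
E
```

```text
t 13.4 pos [ 0.5625 -0.0043  0.1977] yaw 3.8 shift [33.61  4.33  0.75] turn 8.5 F [2.3 0.7 1.7] grip 0.024604089133155625 39.91010785102844 q6 -0.21
```

View pics/c5.png

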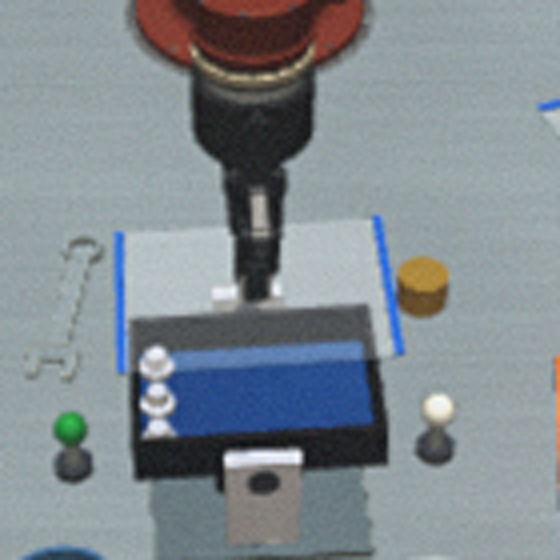

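The lid is held level and the castings stay put. Carry it to the mat.

>>> {"api": "servo_tool", "payload": {"increments": [[[1.5,1.5,0.2,0,0.5],[1.5,4.5,0.6,0,1.5],[1.5,8,1,0,3],[1.5,11.5,1.5,0,4.5],[1.5,15,1.9,0,6]]]}}

```text
t: 13.9
tool_pos: [0.5694, 0.1482, 0.1914]
tool_rot: [2.266, 2.176, 0.0]
contact_force: [0.9, -1.1, -2.2]
opening: 0.0244
grip_force: 39.8
```

>>> {"api": "servo_tool", "payload": {"increments": [[[1.5,3.5,0.8,0,0.5],[1.5,7,1.6,0,1],[1.5,10.5,2.4,0,1.5],[1.5,14,3.2,0,2],[1.5,16.5,3.7,0,2.5]]]}}

```text
t: 14.4
tool_pos: [0.613, 0.3125, 0.1912]
tool_rot: [-2.31, -2.129, -0.001]
contact_force: [-0.4, -0.9, -2.0]
opening: 0.0249
grip_force: 39.8
```

>>> {"api": "servo_tool", "payload": {"increments": [[[1.5,1.5,0.4,1,0],[1.5,1.9,0.4,3,0],[1.5,1.9,0.4,5,0],[1.5,1.9,0.4,6,0],[1.5,1.9,0.4,6,0]]]}}

```text
t: 14.9
tool_pos: [0.617, 0.3283, 0.1287]
tool_rot: [-2.31, -2.127, 0.007]
contact_force: [-0.4, 0.2, -2.5]
opening: 0.0244
grip_force: 39.8
```

```bash
python3 - <<'E'
from h import *
save('scene','pics/c6.png',(280,130,460,290),4)
to([.5836,.334,.0388],-4.7)
E
```

```text
t 14.95 pos [0.6179 0.3286 0.1304] yaw -4.7 shift [ 0.26 -3.45  9.17] turn -0.0 F [ 0.1  0.7 -2.4] grip 0.02455495628329286 39.794434905052185 q6 0.47
```

View pics/c6.png

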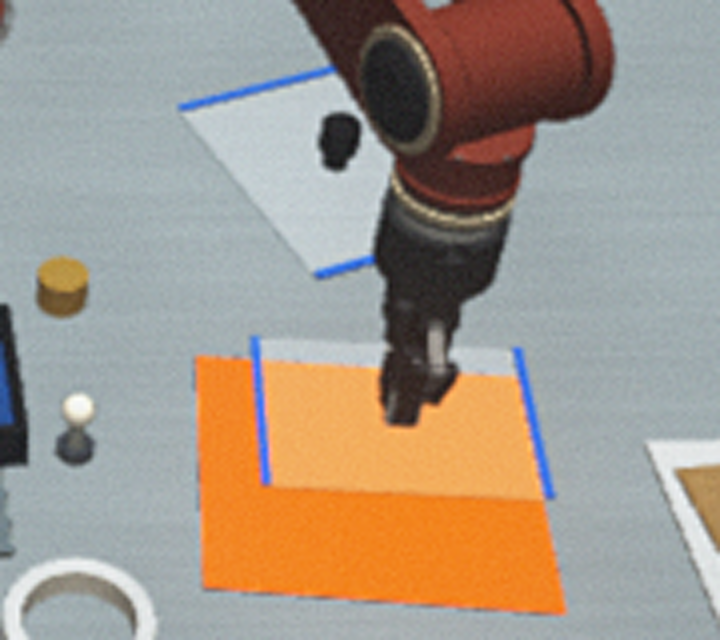

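>>> {"api": "servo_tool", "payload": {"increments": [[[1.5,0.2,-1.2,1,0],[1.5,0.3,-2.6,3,0],[1.5,0.3,-3.4,5.5,0],[1.5,0.3,-3.4,7.5,0],[1.5,0.3,-3.4,8,0]]]}}

```text
t: 15.45
tool_pos: [0.5824, 0.3343, 0.0489]
tool_rot: [-2.31, -2.127, 0.006]
contact_force: [-1.1, -0.4, -3.6]
opening: 0.0248
grip_force: 39.8
```

>>> {"api": "servo_tool", "payload": {"increments": [[[1.5,0,0,0.1,0],[1.5,0,0,0.2,0],[1.5,0,0,0.4,0],[1.5,0,0,0.6,0],[1.5,0,0,0.6,0]]]}}

```text
t: 15.95
tool_pos: [0.585, 0.3347, 0.0457]
tool_rot: [2.311, 2.128, 0.001]
contact_force: [-0.3, 0.3, -3.3]
opening: 0.0249
grip_force: 39.8
```

```bash
python3 -c "
from h import *
to([.5836,.334,.0388],-4.7)"
```

```text
t 15.95 pos [0.585  0.3347 0.0457] yaw -4.7 shift [-0.09 -0.13  0.69] turn -0.0 F [-0.3  0.3 -3.3] grip 0.024873023381599073 39.79597449302673 q6 0.49
```

>>> {"api": "servo_tool", "payload": {"increments": [[[1.5,0,-0.1,0.15,0],[1.5,0,-0.1,0.3,0],[1.5,0,-0.1,0.4,0],[1.5,0,-0.1,0.5,0],[1.5,0,-0.1,0.5,0]]]}}

```text
t: 16.45
tool_pos: [0.5837, 0.3348, 0.0403]
tool_rot: [-2.311, -2.128, 0.0]
contact_force: [0.5, 0.3, -2.2]
opening: 0.0246
grip_force: 39.9
```

>>> {"api": "servo_tool", "payload": {"increments": [[[1.5,0,0,0.05,0],[1.5,0,0,0.1,0],[1.5,0,0,0.15,0],[1.5,0,0,0.15,0]]]}}

```text
t: 16.85
tool_pos: [0.5839, 0.3352, 0.0393]
tool_rot: [-2.311, -2.128, -0.001]
contact_force: [-1.2, 1.0, 0.1]
opening: 0.0247
grip_force: 40.1
```

>>> {"api": "servo_tool", "payload": {"increments": [[[1.5,0,0,0.05,0],[1.5,0,0,0.05,0],[1.5,0,0,0.05,0]]]}}

```text
t: 17.15
tool_pos: [0.584, 0.3352, 0.0389]
tool_rot: [-2.311, -2.128, -0.002]
contact_force: [-1.0, 3.0, 1.6]
opening: 0.0248
grip_force: 40.4
```

>>> {"api": "servo_tool", "payload": {"increments": [[[3.2,0,0,0.05,0],[4,0,0,0.05,0],[5,0,0,0,0],[6.5,0,0,0,0],[8.5,0,0,0,0]]]}}

```text
t: 17.65
tool_pos: [0.5838, 0.3347, 0.0382]
tool_rot: [2.311, 2.128, -0.0]
contact_force: [-0.1, 0.5, 0.3]
opening: 0.0769
grip_force: 0.0
```

>>> {"api": "servo_tool", "payload": {"increments": [[[8.5,0,0,0,0],[8.5,0,0,-1,0],[8.5,0,0,-4,0],[8.5,0,0,-8,0],[8.5,0,0,-12,0]]]}}

```text
t: 18.15
tool_pos: [0.5834, 0.3347, 0.1598]
tool_rot: [-2.311, -2.128, 0.001]
contact_force: [0.1, -0.4, 0.6]
opening: 0.0852
grip_force: 0.0
```

>>> {"api": "servo_tool", "payload": {"increments": [[[8.5,0,-4,-4,0],[8.5,0,-8.5,-5,0],[8.5,0,-13,-5,0],[8.5,0,-17,-5,0],[8.5,0,-17,-5,0]]]}}

```text
t: 18.65
tool_pos: [0.4103, 0.3492, 0.2087]
tool_rot: [-2.307, -2.131, 0.001]
contact_force: [-0.0, 0.4, -0.8]
opening: 0.085
grip_force: 0.0
```

```bash
python3 - <<'E'
from h import *
save('scene','pics/c7.png'); 
d=grab('top'); print(pj(d,[.5836,.334,.012])); to([.58,.33,.2])
im=d[0]['img'][:,:,::-1]; cv2.imwrite('pics/c8.png',cv2.resize(im[105:235,110:410],None,fx=2.6,fy=2.6,interpolation=cv2.INTER_CUBIC))
E
```

```text
[170.8084153  168.05979235]
t 18.75 pos [0.414  0.3491 0.2093] yaw -4.7 shift [-0.56 16.7   0.96] turn None F [ 0.1 -0.8 -0.1] grip 0.08495476743286202 0.0 q6 0.64
```

View pics/c7.png

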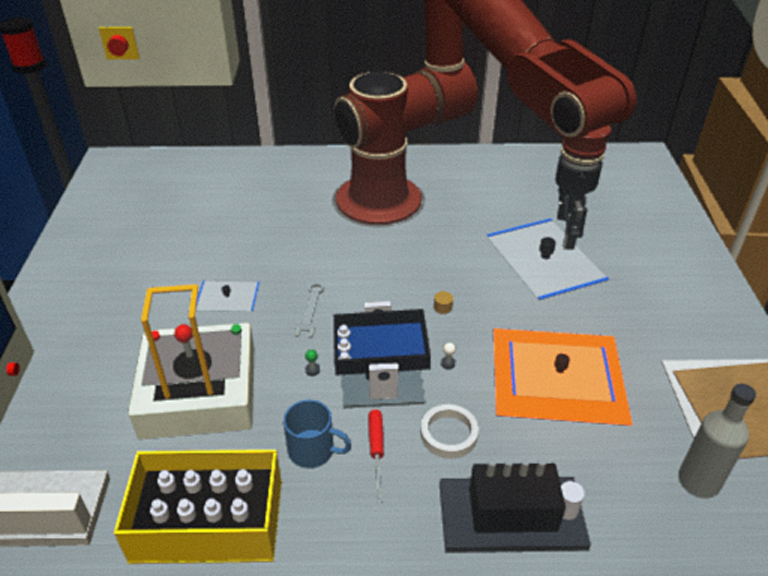

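View pics/c8.png

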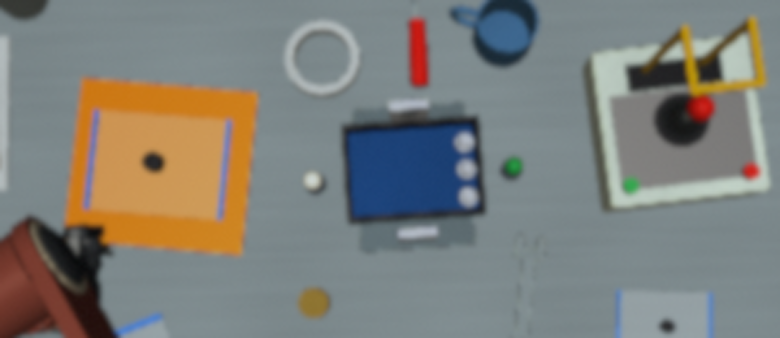

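The lid lies centred on the mat at crop px (158,165), against a mat centre of about (162,166). The castings sit against the green end at (465,142..197). The stick is upright and the other things are unmoved, so I'm handing in.

```bash
python3 -c "
from station import ctrl
print(ctrl.finish_job())"
```

```text
the job is handed in; nothing more can be done
None
```

I handed the job in after about 19 s: I pushed the stick to its stop on the green-marker side (up to about 15 N) and held it for 2.5 s. In the last pictures all three castings sit at that end, the stick is back at centre, the lid lies right way up in the middle of the orange mat, and everything else looks undisturbed.

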